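Hold a lamp foot against the sprung fence for screwing

TASK

Be my third hand: pick up the lamp foot with the rectangular base by its upright lug, set it down flat in the jig between the two side cheeks, and press its long edge squarely back against the sprung fence until the fence's pointer stands midway between the two marks on the scale (about 10 mm of travel, a push of about 8 N). Never drive the fence to its end stop, and leave the round foot and everything else where they are. Finish while still gripping the foot and holding that steady push, with nothing of the gripper resting on the jig - do not let go, I will drive the screws through the fence from behind.

Things in the scene. Friction and masses are not known exactly. Their poses are not given: they have to be found in the camera images.
- foot: Loose aluminium lamp foot, 0.2 to 0.4 kg, upright on the table. Origin: centre of its underside, z up. Base plate 56 (x) x 90 (y) x 16 mm; from its middle rises a flat lug 12 mm thick (x), 36 wide (y), rounded at the top, from 16 to 62 mm above the underside. Same after a half turn. Long edges at x = +-28 mm have screw holes; either may go against the fence.
- round_foot: A similar loose aluminium foot with the same lug but a round base plate, diameter 76 mm, 16 mm high, origin under its centre. Not to be used; leave alone. It and the rectangular foot may stand either side of the jig.
- jig: Fixed jig. Origin on the table, x = push direction towards the fence, roughly away from the robot. Dark base plate, top 8 mm above the table, x -65 to 75, y +-78 mm. Side cheeks: inner faces y = +-52 mm (bay 104 wide), x -50 to 5, tops at 28 mm. Spring posts behind the fence x 57 to 67, tops at 32 mm. White scale by the fence's end, y = -70: dark marks at 6 and 14 mm of travel.
- fence (a joint): Travel of the sprung fence along the jig's +x, m: 0 at rest (as found), spring 800 N/m without preload, so 10 mm is 8 N; hard end stop at 0.020. It springs back if released.
- fence_face (a point): Middle of the fence's front face at the level of the base plate's top (8 mm above the table); moves with the fence, axes as the jig's; at rest at x = 15 mm in the jig. The fence is an aluminium bar 124 mm wide, 14 thick, top 30 mm above the table. With the foot flush on it, the foot's origin is 28 mm in front of this point.
- rotor_key: Bystander, leave in place: T-handled key with a steel shank, lying, 56 x 114 x 14 mm. Origin at the centre of its underside.
- tape_roll: Bystander, leave in place: roll of tan tape lying flat, diameter 58, 19 mm high. Origin at the centre of its underside.
- pen_navy: Bystander, leave in place: dark ball pen lying, 142 mm long, at the left. Origin at the centre of its underside.
- carton_teal: Bystander, leave in place: upright carton, 108 x 118 x 128 mm, left back. Origin at the centre of its underside.

How it is judged (in metres and radians):
On the way, in this order (a step that is already met when the one before it is completed fails the run):
1. the rectangular foot is lifted clear of the table, upright (height (world z) of foot above 0.03 m and angle between foot's own z axis and vertical below 0.3 rad), for 0.2 s.
2. the foot lies in the jig, gripped and pressed squarely on the fence, steadily for a second with the fence 6 to 14 mm back (value of joint fence between 0.006 and 0.014 m and x of foot in the frame of fence_face between -0.0315 and -0.025 m and y of foot in the frame of jig between -0.01 and 0.01 m and z of foot in the frame of jig between 0.005 and 0.012 m and angle between the x axis of foot and the x axis of jig, either way round below 0.1 rad and angle between foot's own z axis and vertical below 0.08 rad and contact force between the fingers and foot above 2 N and contact force between each of the arm, the fingers and jig below 1 N and linear speed of foot below 0.01 m/s and angular speed of foot below 0.1 rad/s), for 1 s.
At the end, for the whole second after the job is handed in: Foot still gripped and at rest, its long edge on the fence (3 mm), fence 6 to 14 mm back (5 to 11 N), foot flat on the base plate (3 mm, 0.08 rad), centred between the cheeks within 10 mm, square to the jig within 0.1 rad; neither fingers nor arm touch the jig (all of step 2); the arm keeps its last pose, push and grip.
It fails at once if the fence is driven to its end stop (over 18.5 mm) (value of joint fence above 0.0185 m).
It fails at once if the round foot or another bystander is moved more than 30 mm (distance of any of round_foot, rotor_key, tape_roll, pen_navy, carton_teal from where it was at the start of the episode above 0.03 m).
It also fails if it takes over 45 s, if anything falls off the work surface, if the arm or the gripper's body presses on something with over 40 N, if the wrist force passes 120 N, or if a joint passes its speed limit or range.

ROBOT

A 6-joint arm with a two-finger parallel gripper is mounted at the origin on a cart in front of the work surface, level with it; the furniture and walls round the work are solid. World frame = base frame: x ahead of the robot, y to its left, z up, the work surface at z = 0. Lengths are in mm, angles in rad, forces in N, time in s.
With the tool pointing down it reaches from about 350 to 875 mm from the base axis. Payload 4.2 kg.
Tool frame: the origin (TCP) lies at the very end of the fingers, on their centre line; the grasp point (between the pads) lies 19 mm behind it; z points along the fingers, y is the direction in which the jaws open and shut (so a half turn about z gives the same grasp; the last joint's range is limited). The gripper opens to 85 mm and grips with 20 to 120 N. Pads are 22 mm wide; open, the fingers measure 114 mm over their backs; the gripper's body (76 mm by 85 mm) begins 54 mm behind the grasp point. The pads swing forward as they close: fully open they stand 13 mm farther back than shut.
Start: joints at [0.259, 0.385, 0.008, 0, -1.194, -0.259], TCP at [624.979, 0.025, 231.312] pointing down, gripper open.
Joint ranges: [-3.14, 3.14], [-1.21, 2.06], [-1.07, 1.41], [-3.16, 2.05], [-2.99, -0.16], [-3.1, 3.1]. Speed limits (rad/s): [2.79, 2.79, 3.14, 3.14, 3.14, 3.14].

INTERFACE

Orientations are given as a unit quaternion [x, y, z, w].
In Python, from bench import arm gives the robot as it stands.
- The arm moves only by the tool apply_moves, never from a script. Its argument "plan" is one flat list of numbers, 5 for each row, row after row: the gripper's target within -1 to 1 (shut at 1, half-way at 0, fully open at -1), then the shift along the world's x, y, z in m, then the turn about the world's z in degrees. A call has 1 to 8 rows; each row is the pose to reach, as a shift and turn from the pose commanded when the call began; what a row does not reach only later rows make up. A row lasts 1/12 s, in which the tool goes at most 41.7 mm and 7.16 degrees, less where a joint would pass 70% of its speed; a pose out of reach is approached as far as the arm can. A call with a gripper value outside its range is refused whole. The fingers move at their own pace and stop on an object; the grip force is fixed at half the most. Time passes only in rows, so rows that repeat a pose let the fingers close. It gives the time, the measured TCP pose, the force and the opening at its end, in the units of the state.
- arm.read_state(): the state, without advancing time (a new reading comes with each control period).
- arm.get_image(name): name is "scene" or "side" or "wrist"; returns a dict with "color" (480x640x3 uint8, red, green, blue), "range_z" (480x640 float32, mm along the optical axis (not along the pixel's ray), 0 where there is no reading), "camera_matrix" (3x3 intrinsics, pixels), "k1" (the pictures are not rectified: a ray, as slopes to the right and down, at radius r is drawn at 1 + k1 r^2 times it, then the intrinsics apply), "camera_from_world" (4x4, takes a point from world to camera coordinates); the wrist camera has in their place "mount" (4x4, takes a point from camera to tool coordinates, whose origin is the TCP and whose axes are the flange's). Camera axes: x right, y down, z forward; pixel columns grow to the right and rows downward; lengths in mm; the calibration is good to about 2 mm. A picture is of the moment at which its call begins: read the wrist's pose just before it.
- arm.job_done(): hands the job in, once; it reports no verdict.
The state is a dict: "clock": time; "joints": joint angles; "joint_vel": joint speeds; "joint_efforts": joint torques, N m; "position": TCP position; "ee_rot": TCP orientation; "contact_force": force on the tool from outside, world axes, zero at the start; "wrist_torque": the same for the moment, N m; "gripper_width": finger opening in mm.
Only numpy, scipy, OpenCV 4.12 (cv2) and the standard library are available. Lean on these libraries where they do the work, as an engineer would, in place of code of your own. Each camera call takes 0.05 s, during which the arm holds its last target.

## Working session

There is one attempt and no reset: what is moved stays moved. The work goes in short steps, Python scripts to look and compute and a tool call to move; the robot and the scene stay as the last step left them, time stands still between calls to the robot, and variables do not carry over. Pictures are saved under pics/ and viewed, and the job is handed in when it is done.

Besides the shell and the picture viewer there is one more tool, called after "Request:" by a JSON object that holds its "fn" and its "kwargs", one argument or row to a line. apply_moves: Moves the arm, as the interface text tells. Its arguments: {"type":"object","properties":{"plan":{"type":"array","items":{"type":"number"}}},"required":["plan"]}

```bash
mkdir -p pics; ls; cat > h.py <<'E'
import numpy as np, cv2, pickle
from bench import arm
def grab(name,tag):
    s=arm.read_state(); d=arm.get_image(name)
    cv2.imwrite(f'pics/{tag}.png',d['color'][:,:,::-1])
    pickle.dump((s,d),open(f'pics/{tag}.pkl','wb'))
    return s,d
E
python3 - <<'E'
from h import *
print(arm.read_state())
for n in('scene','side','wrist'):
    s,d=grab(n,n+'0'); print(n,d['camera_matrix'],d['k1'],d.get('camera_from_world',d.get('mount')))
E
```

```text
pics
{'clock': 0.0, 'joints': array([ 2.58576537e-01,  3.85559367e-01,  6.57783890e-03, -5.08534428e-04,
       -1.19400432e+00, -2.58632977e-01]), 'joint_vel': array([ 1.04452765e-03, -8.46827218e-04,  2.78759656e-05, -1.34274021e-03,
        6.25486294e-04,  3.68961204e-04]), 'joint_efforts': array([-9.55001960e-04, -3.92286408e+01,  1.88399577e+01,  4.18616563e+00,
       -4.72148502e-03,  8.27910434e-07]), 'position': array([6.24391943e+02, 7.53327977e-04, 2.30199704e+02]), 'ee_rot': array([-0.70702004,  0.70719262,  0.00075469, -0.00082752]), 'contact_force': array([-0.8108414 , -0.45354392, -0.93665376]), 'wrist_torque': array([-0.0123271 ,  0.02433201,  0.02301163]), 'gripper_width': 85.17513800757246}
scene [[444.82009196   0.         327.10430724]
 [  0.         444.82009196 234.95870505]
 [  0.           0.           1.        ]] -0.06690908304986941 [[-6.76510206e-01 -7.36367800e-01  9.81855312e-03  3.62425803e+02]
 [-5.71346511e-01  5.16397708e-01 -6.37884450e-01  2.96617996e+02]
 [ 4.64647290e-01 -4.37145137e-01 -7.70069494e-01  9.55369012e+02]
 [ 0.00000000e+00  0.00000
[... 187 characters left out ...]
87489618 [[ 9.74814266e-01 -2.21948490e-01  2.18177626e-02 -5.24898345e+02]
 [-1.27643392e-01 -6.35475241e-01 -7.61497461e-01  8.66778669e+01]
 [ 1.82877860e-01  7.39533695e-01 -6.47800588e-01  1.38546608e+03]
 [ 0.00000000e+00  0.00000000e+00  0.00000000e+00  1.00000000e+00]]
wrist [[346.9424201    0.         319.62070276]
 [  0.         346.9424201  244.09141626]
 [  0.           0.           1.        ]] 0.010080659426445489 [[ 8.43468681e-04 -9.46680220e-01 -3.22173632e-01  8.33338745e+01]
 [ 9.99999601e-01  7.04122190e-04  5.49051123e-04 -7.42940112e-01]
 [-2.92926234e-04 -3.22173967e-01  9.46680437e-01 -1.43776595e+02]
 [ 0.00000000e+00  0.00000000e+00  0.00000000e+00  1.00000000e+00]]
```

View pics/scene0.png

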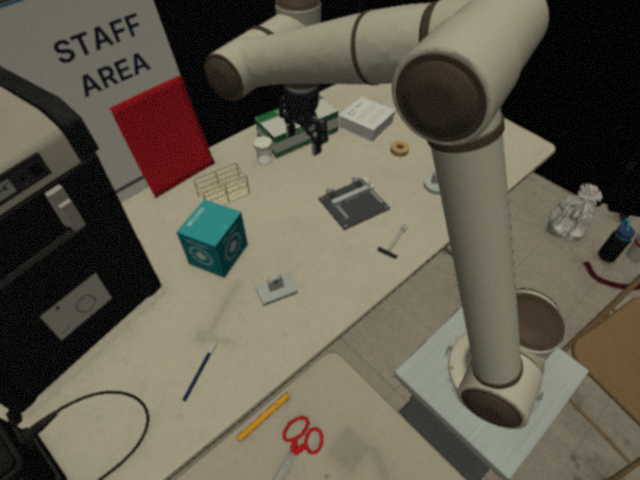

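View pics/side0.png

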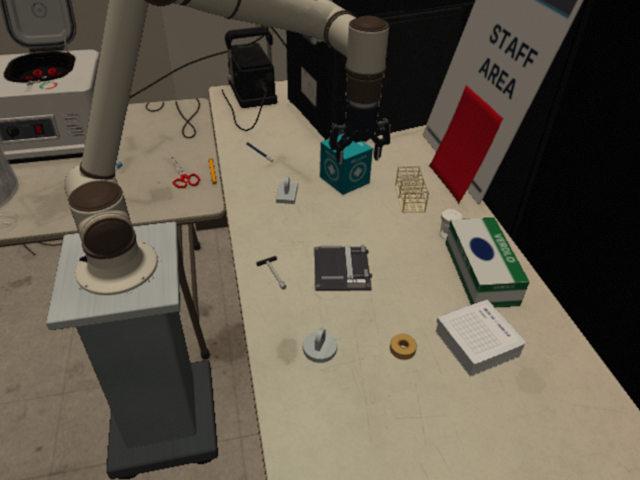

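View pics/wrist0.png

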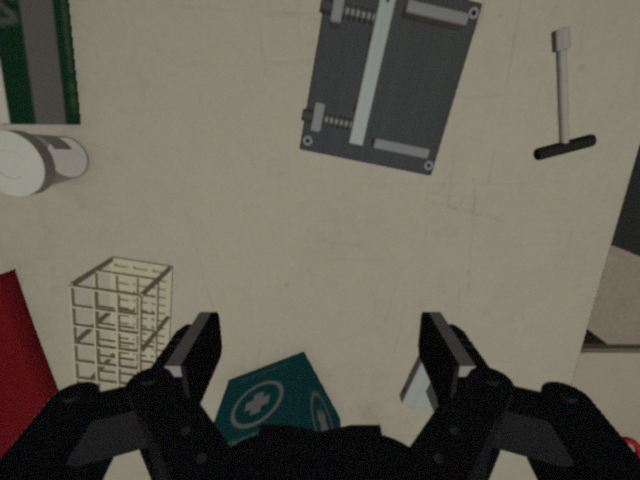

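```bash
cat >> h.py <<'E'
from scipy.spatial.transform import Rotation as R
def rays(s,d,uv):
    uv=np.asarray(uv,float).reshape(-1,1,2); K=d['camera_matrix']
    p=cv2.undistortPoints(uv,K,np.array([d['k1'],0,0,0.]))[:,0]
    r=np.c_[p,np.ones(len(p))]
    if 'mount' in d:
        T=np.eye(4);T[:3,:3]=R.from_quat(s['ee_rot']).as_matrix();T[:3,3]=s['position']; T=T@d['mount']
    else: T=np.linalg.inv(d['camera_from_world'])
    return T[:3,3], r@T[:3,:3].T
def plane(s,d,uv,z):
    o,r=rays(s,d,uv); return o+r*((z-o[2])/r[:,2])[:,None]
def load(tag): return pickle.load(open(f'pics/{tag}.pkl','rb'))
def project(s,d,P):
    P=np.atleast_2d(P)
    if 'mount' in d:
        T=np.eye(4);T[:3,:3]=R.from_quat(s['ee_rot']).as_matrix();T[:3,3]=s['position']; C=np.linalg.inv(T@d['mount'])
    else: C=d['camera_from_world']
    return cv2.projectPoints(P.astype(float),cv2.Rodrigues(C[:3,:3])[0],C[:3,3],d['camera_matrix'],np.array([d['k1'],0,0,0.]))[0][:,0]
def crop(tag,u0,v0,u1,v1,k,out):
    im=cv2.imread(f'pics/{tag}.png')[v0:v1,u0:u1]; cv2.imwrite(f'pics/{out}.png',cv2.resize(im,None,fx=k,fy=k,interpolation=cv2.INTER_CUBIC))
E
python3 - <<'E'
from h import *
print('foot',plane(*load('scene0'),[(277,290)],10),plane(*load('side0'),[(287,192)],10))
print('jig',plane(*load('scene0'),[(353,202)],8),plane(*load('side0'),[(342,268)],8))
print('jig corners wrist',plane(*load('wrist0'),[(324,-8),(482,3),(432,174),(301,148)],8))
print('key',plane(*load('side0'),[(272,270)],8),'round',plane(*load('side0'),[(320,346)],8),'carton',plane(*load('side0'),[(347,188)],0))
crop('scene0',240,260,320,320,8,'c1');crop('side0',260,160,320,220,8,'c2')
E
```

```text
foot [[474.69103806 220.47545531  10.        ]] [[479.78762484 217.04735854  10.        ]]
jig [[ 562.1038414  -124.16683852    8.        ]] [[ 561.07752768 -131.36833463    8.        ]]
jig corners wrist [[ 620.87359218 -195.71371569    8.        ]
 [ 479.0605646  -187.22190532    8.        ]
 [ 507.51488853  -35.88424982    8.        ]
 [ 643.62508034  -62.02755062    8.        ]]
key [[ 384.65195264 -102.76316735    8.        ]] round [[ 451.69245441 -360.89881335    8.        ]] carton [[666.72042404 215.4687532    0.        ]]
```

```bash
python3 - <<'E'
import cv2,numpy as np
a=cv2.imread('pics/c1.png');b=cv2.imread('pics/c2.png')
h=480;cv2.imwrite('pics/c12.png',cv2.resize(np.hstack([a,b]),None,fx=.7,fy=.7))
E
```

```text
(no output)
```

View pics/c12.png

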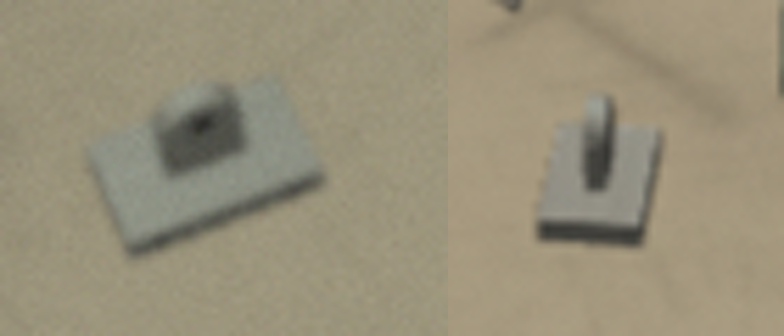

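Request:
{"fn": "apply_moves", "kwargs": {
  "plan": [-1,-0.148,0.185,-0.03,0,-1,-0.148,0.185,-0.03,0,-1,-0.148,0.185,-0.03,0,-1,-0.148,0.185,-0.03,0,-1,-0.148,0.185,-0.03,0,-1,-0.148,0.185,-0.03,0,-1,-0.148,0.185,-0.03,0,-1,-0.148,0.185,-0.03,0]
}}

```text
clock: 0.82
position: [476.0, 186.1, 201.2]
ee_rot: [0.708, -0.706, -0.0, 0.0]
contact_force: [0.3, -0.1, 0.6]
gripper_width: 85.2
```

```bash
python3 - <<'E'
from h import *
s,d=grab('wrist','wrist1'); print(s['clock'],s['position'],s['ee_rot'],s['contact_force'])
E
```

```text
0.8167 [475.97616353 186.10254048 201.24344273] [ 7.08293548e-01 -7.05917985e-01 -3.38854733e-05  2.15764648e-04] [ 0.29126017 -0.13040115  0.63940909]
```

View pics/wrist1.png

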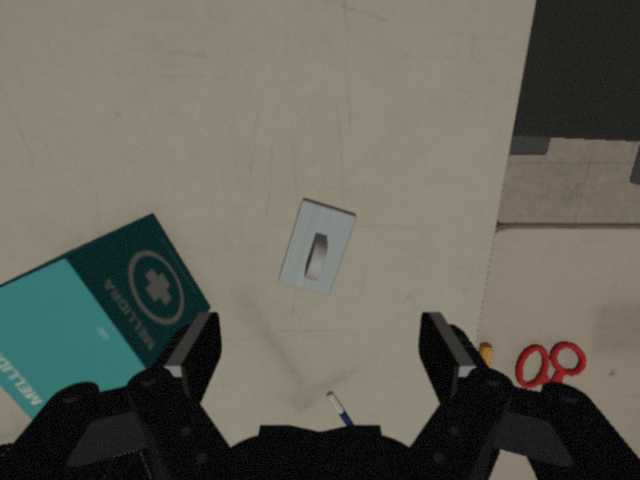

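```bash
python3 - <<'E'
from h import *
s,d=load('wrist1'); im=d['color'].astype(int)
m=((im[:,:,2]-im[:,:,0])>-5).astype(np.uint8)*255
m[:, :260]=0;m[:,380:]=0;m[:180]=0;m[310:]=0
m=cv2.morphologyEx(m,cv2.MORPH_CLOSE,np.ones((9,9)))
c=max(cv2.findContours(m,0,2)[0],key=cv2.contourArea)
P=plane(s,d,c[:,0,:],16)
print(cv2.contourArea(c),cv2.boundingRect(c),cv2.minAreaRect(P[:,:2].astype(np.float32)))
# corner points by eye
print(plane(s,d,[(304,199),(356,214),(328,293),(280,279)],16))
crop('wrist1',260,180,380,310,5,'c3')
E
```

```text
4277.0 (280, 201, 76, 93) ((479.9264831542969, 219.25137329101562), (89.40208435058594, 54.08281326293945), 72.72606658935547)
[[491.541809   169.0692072   16.        ]
 [441.10364777 183.62594387  16.        ]
 [467.3247478  268.99667351  16.        ]
 [517.28870379 253.08427181  16.        ]]
```

View pics/c3.png

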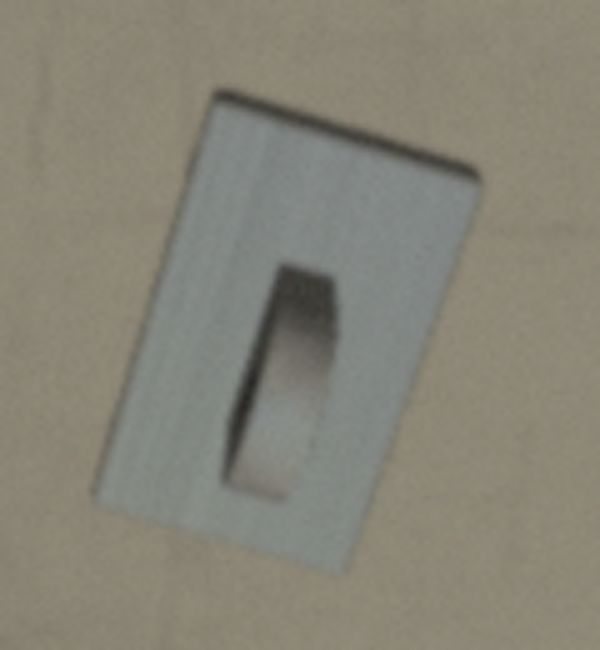

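Request:
{"fn": "apply_moves", "kwargs": {
  "plan": [-1,0.0035,0.033,-0.08,-17,-1,0.0035,0.033,-0.08,-17,-1,0.0035,0.033,-0.08,-17,-1,0.0035,0.033,-0.08,-17,-1,0.0035,0.033,-0.08,-17]
}}

```text
clock: 1.28
position: [481.5, 217.4, 121.2]
ee_rot: [-0.595, 0.804, -0.0, -0.0]
contact_force: [0.6, -0.6, 0.1]
gripper_width: 85.2
```

```bash
python3 - <<'E'
from h import *
s,d=grab('wrist','wrist2'); print(s['clock'],s['position'],s['ee_rot'],s['contact_force'])
print(R.from_quat(s['ee_rot']).as_matrix())
E
```

```text
1.2833 [481.52632474 217.3580852  121.20299061] [-5.94914400e-01  8.03788990e-01 -2.95431886e-04 -1.72537661e-04] [ 0.56461556 -0.58688051  0.08008182]
[[-2.92153654e-01 -9.56371391e-01  7.41456219e-05]
 [-9.56371187e-01  2.92153539e-01 -6.80220073e-04]
 [ 6.28881111e-04 -2.69639516e-04 -9.99999766e-01]]
```

View pics/wrist2.png

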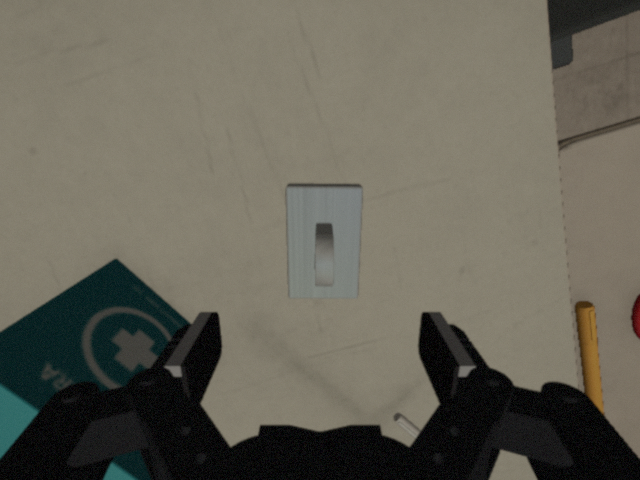

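```bash
python3 - <<'E'
from h import *
s,d=load('wrist2'); im=d['color'].astype(int)
m=((im[:,:,2]-im[:,:,0])>-5).astype(np.uint8)*255
m[:, :260]=0;m[:,390:]=0;m[:170]=0;m[308:]=0
m=cv2.morphologyEx(m,cv2.MORPH_CLOSE,np.ones((15,15)))
c=max(cv2.findContours(m,0,2)[0],key=cv2.contourArea)
P=plane(s,d,c[:,0,:],16)
print(cv2.boundingRect(c),cv2.minAreaRect(P[:,:2].astype(np.float32)))
print(plane(s,d,[(287,186),(362,186),(357,298),(290,297)],16))
E
```

```text
(287, 185, 75, 113) ((479.8538818359375, 219.3507537841797), (89.48523712158203, 54.08527755737305), 72.65758514404297)
[[492.20344361 169.73326904  16.        ]
 [440.76391061 185.4035111   16.        ]
 [467.30938663 270.90513352  16.        ]
 [518.2981477  254.4436323   16.        ]]
```

Request:
{"fn": "apply_moves", "kwargs": {
  "plan": [-1,-0.001,0.002,-0.04,-0.3,-1,-0.001,0.002,-0.08,-0.3,-1,-0.001,0.002,-0.099,-0.3,-1,-0.001,0.002,-0.099,-0.3,1,-0.001,0.002,-0.099,-0.3,1,-0.001,0.002,-0.099,-0.3,1,-0.001,0.002,-0.099,-0.3,1,-0.001,0.002,-0.099,-0.3]
}}

```text
clock: 2.0
position: [480.7, 220.8, 24.3]
ee_rot: [-0.593, 0.805, 0.0, 0.002]
contact_force: [0.1, -0.3, 0.3]
gripper_width: 38.8
```

Request:
{"fn": "apply_moves", "kwargs": {
  "plan": [1,0,0,0,0,1,0,0,0,0,1,0,0,0,0,1,0,0,0,0,1,0,0,0,0,1,0,0,0,0]
}}

```text
clock: 2.5
position: [479.8, 220.4, 23.3]
ee_rot: [-0.593, 0.805, -0.0, 0.001]
contact_force: [-2.7, -0.5, 6.8]
gripper_width: 11.4
```

Request:
{"fn": "apply_moves", "kwargs": {
  "plan": [1,0,0,0.02,0,1,0,0,0.05,0,1,0,0,0.09,0,1,0,0,0.13,0,1,0,0,0.15,0,1,0,0,0.15,0]
}}

```text
clock: 3.0
position: [481.8, 221.7, 177.5]
ee_rot: [-0.593, 0.805, -0.0, 0.005]
contact_force: [0.2, 0.1, -2.1]
gripper_width: 11.4
```

```bash
python3 - <<'E'
from h import *
s,d=grab('wrist','wrist3'); print(s['clock'],s['position'],s['gripper_width'],s['contact_force'],s['wrist_torque'])
E
```

```text
3.0 [481.80736349 221.73592969 177.53422192] 11.41244103877744 [ 0.20512934  0.07756777 -2.14825269] [ 0.03559227 -0.11672118 -0.04041639]
```

View pics/wrist3.png

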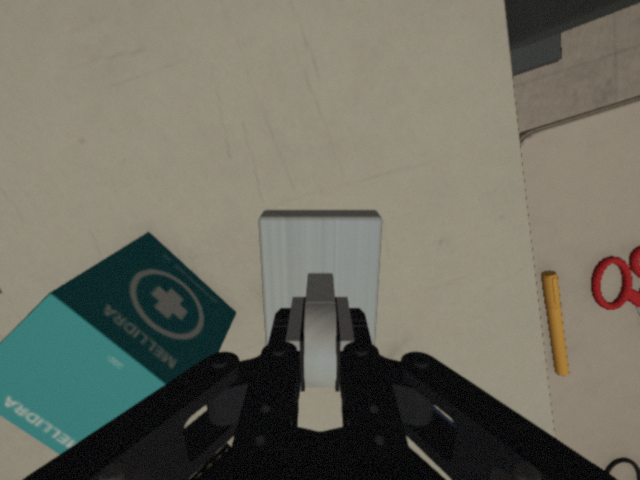

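Request:
{"fn": "apply_moves", "kwargs": {
  "plan": [1,0.005,-0.03,0,0,1,0.012,-0.07,0,1,1,0.018,-0.11,0,3,1,0.024,-0.15,0,5,1,0.031,-0.19,0,6.5,1,0.037,-0.23,0,6.5,1,0.044,-0.27,0,6.5,1,0.05,-0.31,0,6.5]
}}

```text
clock: 3.72
position: [527.7, -91.8, 169.5]
ee_rot: [-0.637, 0.771, 0.002, -0.002]
contact_force: [1.2, -0.2, -2.5]
gripper_width: 11.2
```

Request:
{"fn": "apply_moves", "kwargs": {
  "plan": [1,0.003,-0.02,0,0,1,0.003,-0.02,0,0,1,0.003,-0.02,0,0,1,0.003,-0.02,0,0]
}}

```text
clock: 4.05
position: [531.2, -109.7, 170.3]
ee_rot: [-0.637, 0.771, 0.002, -0.001]
contact_force: [-0.6, -0.3, -2.5]
gripper_width: 11.3
```

```bash
python3 - <<'E'
from h import *
s,d=grab('wrist','wrist4'); print(s['clock'],s['position'],s['ee_rot'],s['gripper_width'],s['contact_force'])
M=R.from_quat(s['ee_rot']).as_matrix(); print(np.degrees(np.arctan2(-M[1,1],-M[0,1])))
E
```

```text
4.05 [ 531.1583317  -109.69259328  170.25624713] [-0.63719871  0.77069672  0.0015004  -0.00145718] 11.327815188066658 [-0.63566899 -0.31650379 -2.45538152]
-10.833332270839637
```

View pics/wrist4.png

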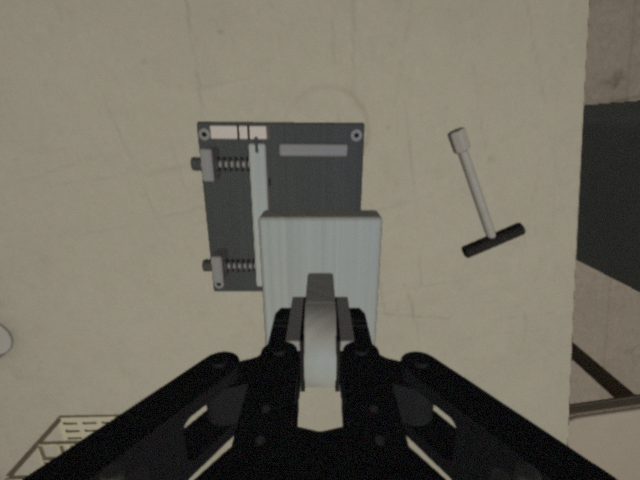

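```bash
python3 - <<'E'
from h import *
crop('wrist4',180,110,380,260,4,'c4')
E
```

```text
(no output)
```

View pics/c4.png

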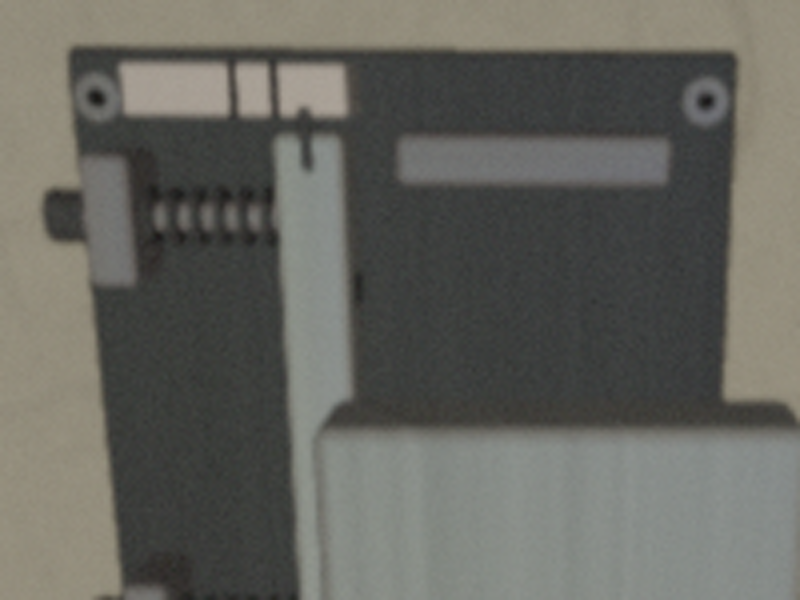

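```bash
cat > jig.py <<'E'
from h import *
from scipy.optimize import least_squares
def fit(s,d,pts):
    W=np.array([plane(s,d,[p[0]],p[2])[0,:2] for p in pts]); J=np.array([p[1] for p in pts],float)
    def f(q):
        c,sn=np.cos(q[2]),np.sin(q[2]); return (J@np.array([[c,sn],[-sn,c]])+q[:2]-W).ravel()
    r=least_squares(f,[550,-125,-.18]); return r.x,-f(r.x).reshape(-1,2)
E
python3 - <<'E'
from jig import *
s,d=load('wrist4')
pts=[((198,121.8),(75,-78),8),((363.8,123.8),(-65,-78),8),((248.5,143.5),(29,-62),30),((265.8,143.5),(15,-62),30),((279.5,156),(5,-52),28),((347,156),(-50,-52),28),((214,290.5),(75,78),8)]
q,r=fit(s,d,pts);print(q,np.degrees(q[2]));print(r.round(1))
print(plane(s,d,[(265.8,143.5),(268.2,210)],30))
# older scene/side check on origin
sd=load('side0'); print(project(*sd,[[q[0],q[1],8]]))
# foot: near corners of underside
s0,d0=load('wrist4')
E
```

```text
[ 5.56773639e+02 -1.22915708e+02 -1.95501332e-01] -11.201401199112597
[[-1.2  0.6]
 [ 1.2  0.6]
 [-0.2  0.3]
 [ 0.2  0.1]
 [-0.1 -0.2]
 [ 0.7 -0.8]
 [-0.6 -0.7]]
[[ 559.63121928 -186.52921065   30.        ]
 [ 570.30004349 -134.20997061   30.        ]]
[[339.56093182 265.98369852]]
```

```bash
python3 - <<'E'
from h import *
s,d=load('wrist4')
zt=s['position'][2]-23.3+16
P=plane(s,d,[(259.5,217.5),(380,217.5)],zt)[:,:2]; print(P)
a=np.radians(-11.2); ex=np.array([np.cos(a),np.sin(a)]); ey=np.array([-ex[1],ex[0]])
print('edge yaw',np.degrees(np.arctan2(*(P[0]-P[1])[::-1])), 'width',np.linalg.norm(P[0]-P[1]))
c=P.mean(0)+45*ey; print('foot',c,'tcp',s['position'][:2],'diff in jig axes',(c-s['position'][:2])@np.c_[ex,ey])
E
```

```text
[[ 549.93870851 -158.469113  ]
 [ 496.90039708 -148.30198891]]
edge yaw -10.85161314712274 width 54.00400811077026
foot [ 532.1600986  -109.24256896] tcp [ 531.1583317  -109.69259328] diff in jig axes [0.89527823 0.63603122]
```

Request:
{"fn": "apply_moves", "kwargs": {
  "plan": [1,-0.001,-0.008,-0.03,-0.4,1,-0.001,-0.008,-0.06,-0.4,1,-0.001,-0.008,-0.09,-0.4,1,-0.001,-0.008,-0.112,-0.4,1,-0.001,-0.008,-0.112,-0.4,1,-0.001,-0.008,-0.112,-0.4]
}}

```text
clock: 4.6
position: [530.9, -117.0, 59.5]
ee_rot: [-0.636, 0.772, 0.001, -0.001]
contact_force: [0.2, -0.3, -1.8]
gripper_width: 11.4
```

```bash
python3 - <<'E'
from h import *
s,d=grab('wrist','wrist5'); print(s['clock'],s['position'],s['ee_rot'],s['gripper_width'],s['contact_force'])
s,d=grab('side','side5'); crop('side5',280,200,400,300,6,'c5')
E
```

```text
4.6 [ 530.86724668 -117.02705137   59.51365306] [-0.63558326  0.77203074  0.00079092 -0.001351  ] 11.392198882905634 [ 0.15743964 -0.29417526 -1.8272851 ]
```

View pics/wrist5.png

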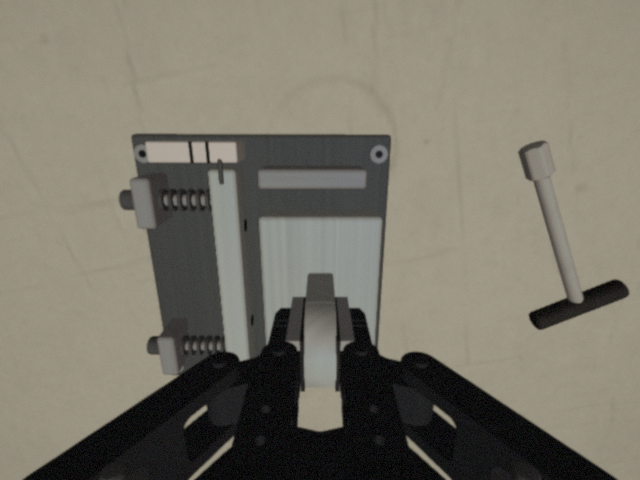

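View pics/c5.png

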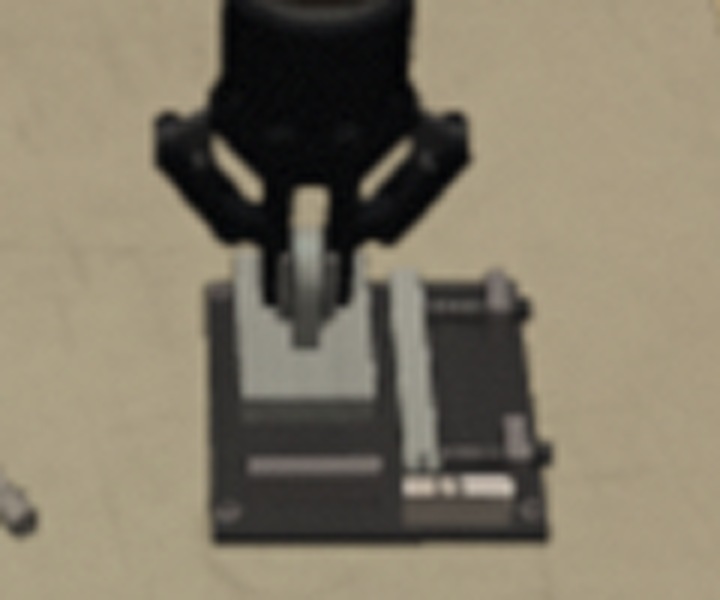

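```bash
python3 - <<'E'
from jig import *
s,d=load('wrist5')
pts=[((133,135),(75,-78),8),((390.3,136),(-65,-78),8),((208.5,170.5),(29,-62),30),((236,170.5),(15,-62),30),((258.5,188),(5,-52),28),((366,188),(-50,-52),28)]
q,r=fit(s,d,pts);print(q,np.degrees(q[2]));print(r.round(1))
a=q[2]; ex=np.array([np.cos(a),np.sin(a)]); ey=np.array([-ex[1],ex[0]])
zt=s['position'][2]-23.3+16
P=plane(s,d,[(260,217.5),(382.5,217.5)],zt)[:,:2]
print('foot yaw',np.degrees(np.arctan2(*(P[0]-P[1])[::-1])),np.linalg.norm(P[0]-P[1]))
for c in (P.mean(0)+45*ey,s['position'][:2]): print((c-q[:2])@np.c_[ex,ey])
W=plane(s,d,[(236,170.5),(245,340)],30);print('fence yaw',np.degrees(np.arctan2(*(W[1]-W[0])[:2][::-1]))-90)
crop('wrist5',120,120,400,340,2.85,'c6')
E
```

```text
[ 5.56706348e+02 -1.22838198e+02 -1.91357093e-01] -10.963953816913351
[[-1.2  0.4]
 [ 1.1  0.5]
 [-0.3  0.3]
 [ 0.2  0.2]
 [-0.2 -0.8]
 [ 0.4 -0.8]]
foot yaw -11.073930692617354 54.91291411098187
[-26.60116906   1.42763746]
[-26.47269141   0.79070173]
fence yaw -12.359877087400633
```

View pics/c6.png

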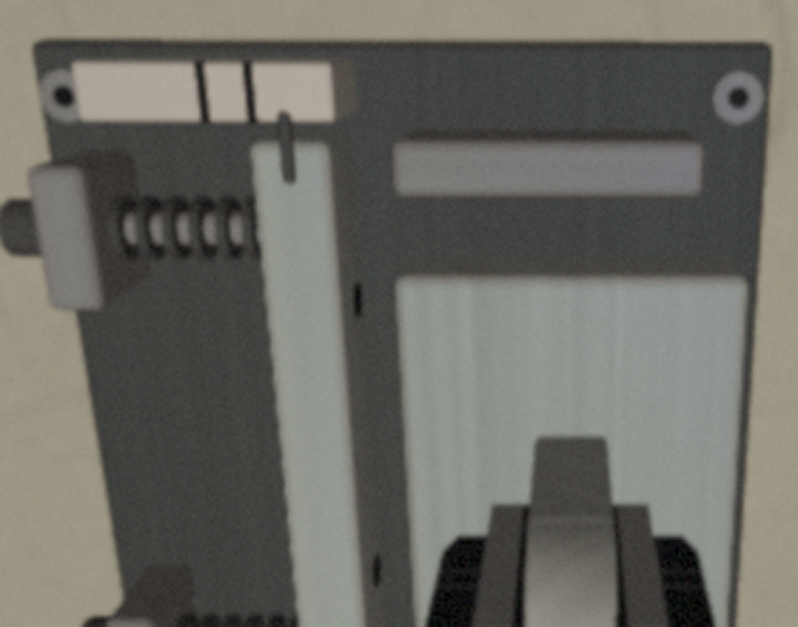

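Request:
{"fn": "apply_moves", "kwargs": {
  "plan": [1,0,-0.001,-0.012,0,1,0,-0.001,-0.02,0,1,0,-0.001,-0.025,0,1,0,-0.001,-0.025,0,1,0,-0.001,-0.025,0]
}}

```text
clock: 5.12
position: [531.7, -119.0, 35.7]
ee_rot: [-0.635, 0.773, -0.0, 0.0]
contact_force: [0.3, 0.1, -2.7]
gripper_width: 11.4
```

Request:
{"fn": "apply_moves", "kwargs": {
  "plan": [1,0,0,-0.001,0,1,0,0,-0.002,0,1,0,0,-0.002,0,1,0,0,-0.002,0]
}}

```text
clock: 5.45
position: [531.6, -119.0, 33.5]
ee_rot: [-0.635, 0.773, -0.0, 0.0]
contact_force: [0.1, -0.1, -3.4]
gripper_width: 11.4
```

Request:
{"fn": "apply_moves", "kwargs": {
  "plan": [1,0,0,-0.001,0,1,0,0,-0.001,0,1,0,0,-0.001,0,1,0,0,-0.001,0]
}}

```text
clock: 5.78
position: [531.5, -119.0, 32.3]
ee_rot: [-0.635, 0.773, 0.0, -0.0]
contact_force: [0.1, 0.3, -2.9]
gripper_width: 11.2
```

Request:
{"fn": "apply_moves", "kwargs": {
  "plan": [1,0,0,-0.001,0,1,0,0,-0.001,0,1,0,0,-0.001,0,1,0,0,-0.001,0]
}}

```text
clock: 6.12
position: [531.6, -119.0, 31.4]
ee_rot: [-0.635, 0.773, -0.0, 0.0]
contact_force: [0.1, 0.6, -1.7]
gripper_width: 11.4
```

Request:
{"fn": "apply_moves", "kwargs": {
  "plan": [1,0,0,-0.001,0,1,0,0,-0.001,0,1,0,0,-0.001,0,1,0,0,-0.001,0]
}}

```text
clock: 6.45
position: [531.6, -119.1, 31.3]
ee_rot: [-0.635, 0.773, -0.0, 0.0]
contact_force: [-2.4, 0.9, 4.8]
gripper_width: 11.5
```

Request:
{"fn": "apply_moves", "kwargs": {
  "plan": [1,0.003,-0.0006,0.0003,0,1,0.006,-0.0012,0.0003,0,1,0.009,-0.0018,0.0003,0,1,0.0118,-0.0023,0.0003,0,1,0.0118,-0.0023,0.0003,0,1,0.0118,-0.0023,0.0003,0]
}}

```text
clock: 6.95
position: [541.9, -121.5, 31.4]
ee_rot: [-0.635, 0.773, 0.001, -0.001]
contact_force: [-5.7, 0.3, 7.7]
gripper_width: 11.2
```

```bash
python3 - <<'E'
from h import *
s,d=grab('wrist','wrist7'); print(s['clock'],s['position'],s['ee_rot'],s['gripper_width'],s['contact_force'],s['wrist_torque'])
crop('wrist7',100,120,400,340,2.66,'c7')
E
```

```text
6.95 [ 541.94447779 -121.51850435   31.41898657] [-6.34793313e-01  7.72680767e-01  7.39190093e-04 -1.15610887e-03] 11.242918508448712 [-5.67467375  0.28167539  7.6503811 ] [0.1937172  1.30068831 0.02700828]
```

View pics/c7.png

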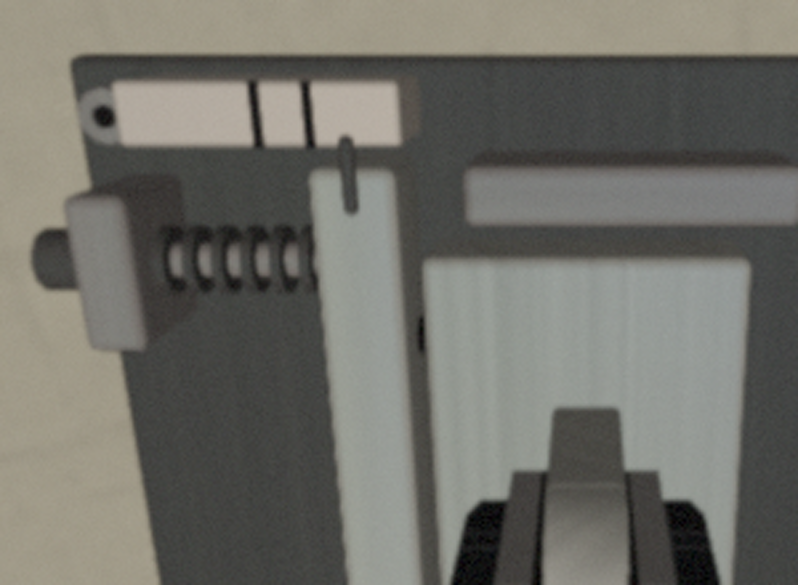

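Request:
{"fn": "apply_moves", "kwargs": {
  "plan": [1,0,0,0.0008,0,1,0.002,-0.0004,0.0008,0,1,0.004,-0.0008,0.0008,0,1,0.006,-0.0012,0.0008,0,1,0.006,-0.0012,0.0008,0,1,0.006,-0.0012,0.0008,0]
}}

```text
clock: 7.5
position: [546.1, -122.2, 31.6]
ee_rot: [-0.635, 0.773, 0.002, -0.003]
contact_force: [-9.1, 3.0, 8.6]
gripper_width: 10.8
```

```bash
python3 - <<'E'
from h import *
s,d=grab('wrist','wrist8'); print(s['clock'],s['position'],s['ee_rot'],s['gripper_width'],s['contact_force'],s['wrist_torque'])
crop('wrist8',100,120,400,340,2.66,'c8')
E
```

```text
7.5 [ 546.13623015 -122.23396583   31.57761515] [-0.63461366  0.77282088  0.00244188 -0.00272726] 10.849323053721708 [-9.067772    2.96739759  8.56800745] [1.01858253 2.42259902 0.08417104]
```

View pics/c8.png

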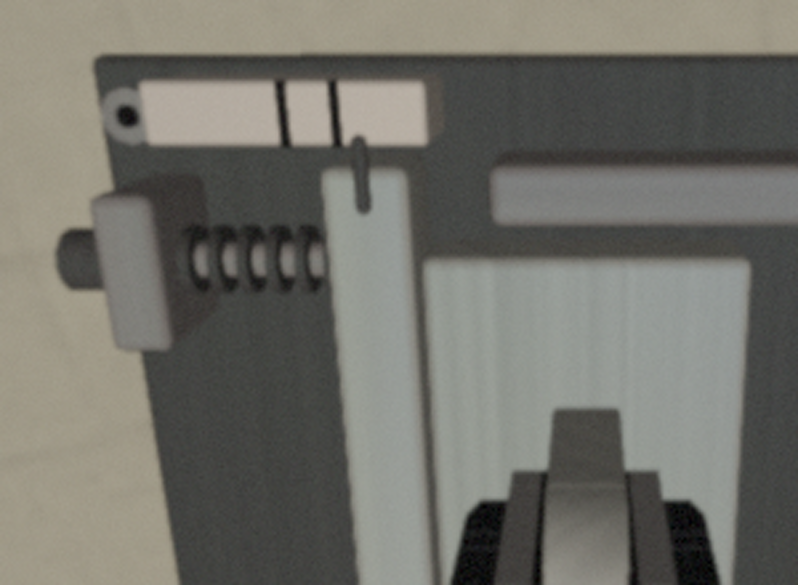

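Request:
{"fn": "apply_moves", "kwargs": {
  "plan": [1,0.002,-0.0004,0.0005,0,1,0.004,-0.0008,0.0005,0,1,0.006,-0.0012,0.0005,0,1,0.007,-0.0014,0.0005,0,1,0.007,-0.0014,0.0005,0,1,0.007,-0.0014,0.0005,0]
}}

```text
clock: 8.05
position: [549.6, -123.2, 31.8]
ee_rot: [-0.634, 0.773, 0.005, -0.005]
contact_force: [-15.4, 7.1, 14.6]
gripper_width: 11.4
```

```bash
python3 - <<'E'
from h import *
s,d=grab('wrist','wrist9'); print(s['clock'],s['position'],s['ee_rot'],s['gripper_width'],s['contact_force'],s['wrist_torque'])
crop('wrist9',100,120,400,340,2.66,'c9')
grab('side','side9'); crop('side9',280,200,400,300,6,'c9s')
E
```

```text
8.05 [ 549.615064   -123.15266574   31.76427099] [-0.63434026  0.77301803  0.00512751 -0.00540982] 11.353204786402582 [-15.42281531   7.09326587  14.5753712 ] [2.11525048 4.2233642  0.09472713]
```

View pics/c9.png

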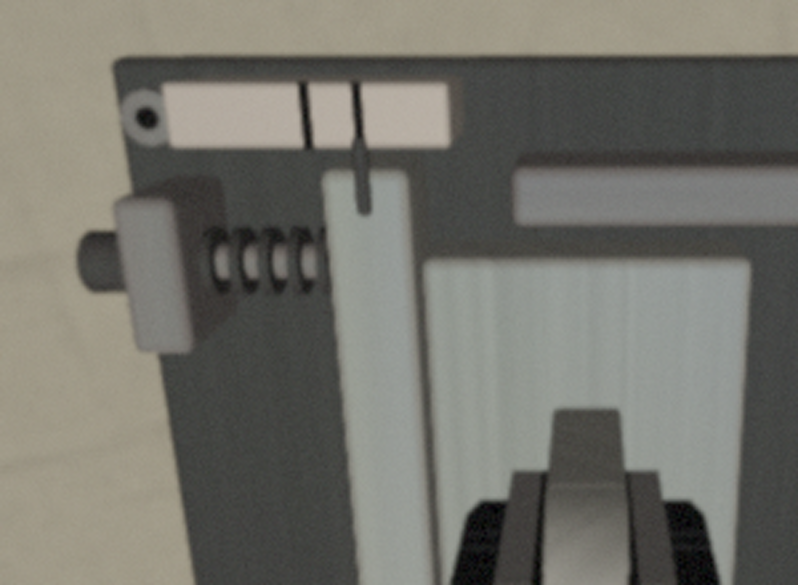

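View pics/c9s.png

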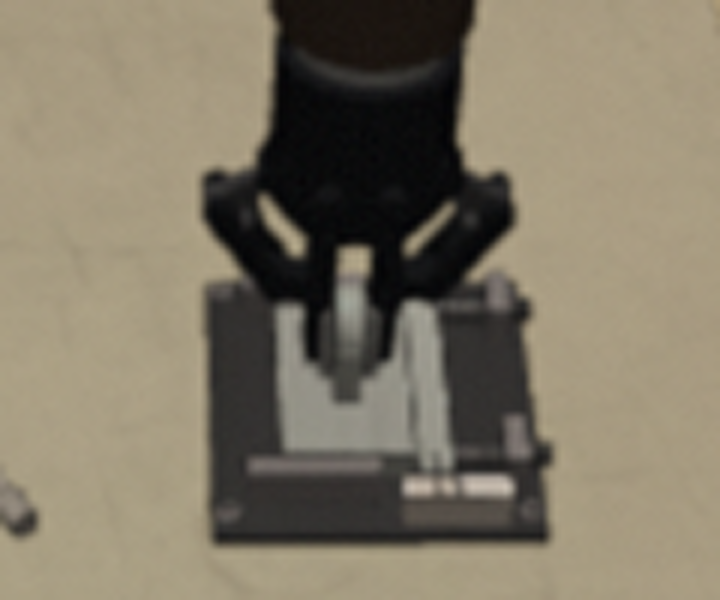

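Request:
{"fn": "apply_moves", "kwargs": {
  "plan": [1,0,0.0005,0.0007,0,1,0.0002,0.001,0.0014,0,1,0.0002,0.001,0.0014,0,1,0.0002,0.001,0.0014,0]
}}

```text
clock: 8.48
position: [551.2, -123.2, 31.8]
ee_rot: [-0.634, 0.773, 0.004, -0.005]
contact_force: [-9.2, 0.4, 1.9]
gripper_width: 11.4
```

```bash
python3 - <<'E'
from h import *
s,d=grab('wrist','wrist10'); print(s['clock'],s['position'],s['ee_rot'],s['gripper_width'],s['contact_force'],s['wrist_torque'])
crop('wrist10',100,120,400,340,2.66,'c10')
E
```

```text
8.4833 [ 551.23812751 -123.19230786   31.82584588] [-0.63433121  0.77303795  0.00382913 -0.00464543] 11.44471295900675 [-9.20233758  0.36967765  1.93807366] [0.15286789 2.48716152 0.11640373]
```

View pics/c10.png

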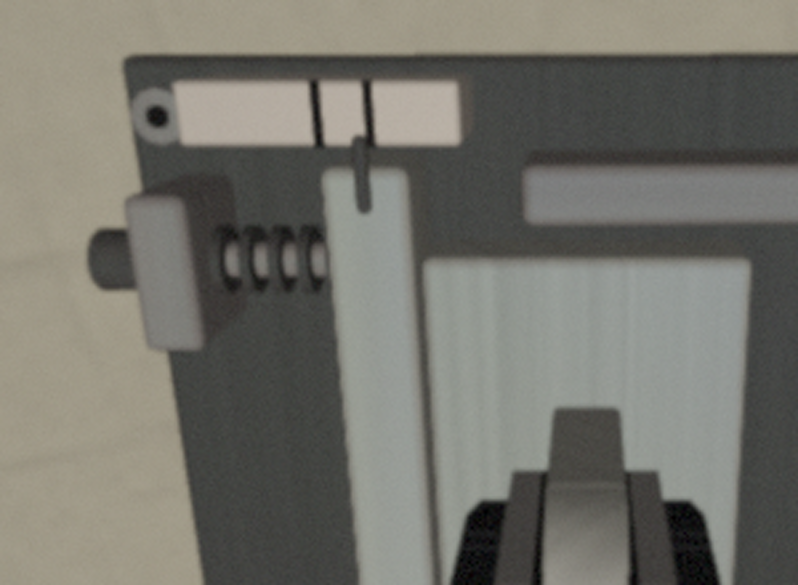

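Request:
{"fn": "apply_moves", "kwargs": {
  "plan": [1,0.001,-0.0002,0.0003,0,1,0.002,-0.0004,0.0005,0,1,0.003,-0.0006,0.0005,0,1,0.003,-0.0006,0.0005,0,1,0.003,-0.0006,0.0005,0]
}}

```text
clock: 8.95
position: [553.6, -123.7, 31.9]
ee_rot: [-0.634, 0.773, 0.004, -0.005]
contact_force: [-8.9, 2.1, 1.4]
gripper_width: 11.2
```

```bash
python3 - <<'E'
from h import *
s,d=grab('wrist','wrist11'); print(s['clock'],s['position'],s['ee_rot'],s['gripper_width'],s['contact_force'],s['wrist_torque'])
crop('wrist11',100,120,400,340,2.66,'c11')
E
```

```text
8.95 [ 553.56305185 -123.68133837   31.89342712] [-0.63420104  0.77313778  0.00447383 -0.00519593] 11.20131313032431 [-8.89383963  2.12881928  1.35554392] [0.27525612 2.62629716 0.12345247]
```

View pics/c11.png

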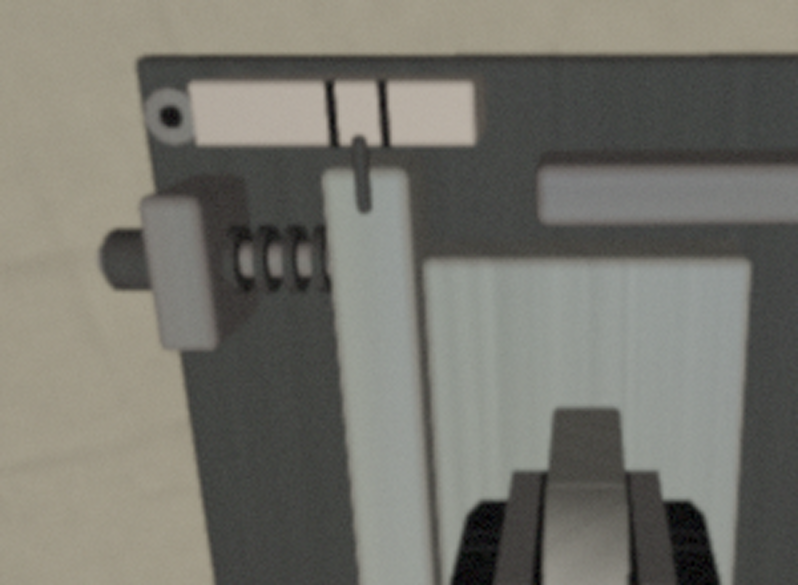

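Request:
{"fn": "apply_moves", "kwargs": {
  "plan": [1,0,0,0,0,1,0,0,0,0,1,0,0,0,0,1,0,0,0,0,1,0,0,0,0,1,0,0,0,0,1,0,0,0,0,1,0,0,0,0]
}}

```text
clock: 9.67
position: [553.5, -123.7, 31.9]
ee_rot: [-0.634, 0.773, 0.004, -0.005]
contact_force: [-8.3, 0.5, 2.3]
gripper_width: 11.4
```

Request:
{"fn": "apply_moves", "kwargs": {
  "plan": [1,0,0,0,0,1,0,0,0,0,1,0,0,0,0,1,0,0,0,0,1,0,0,0,0,1,0,0,0,0,1,0,0,0,0,1,0,0,0,0]
}}

```text
clock: 10.33
position: [553.5, -123.7, 31.9]
ee_rot: [-0.634, 0.773, 0.004, -0.005]
contact_force: [-8.8, 0.5, 2.0]
gripper_width: 11.1
```

```bash
python3 - <<'E'
from jig import *
s,d=grab('wrist','wrist12'); print(s['clock'],s['position'],s['contact_force'],abs(s['joint_vel']).max())
crop('wrist12',100,120,400,340,2.66,'c12w')
grab('side','side12'); crop('side12',300,220,390,300,8,'c12s')
g=lambda u,v:(100+u/2.66,120+v/2.66)
q,r=fit(s,d,[(g(137,57),(75,-78),8),(g(538,170),(5,-61),28) ,(g(538,222),(5,-52),28)]); print(q,np.degrees(q[2]),r.round(1))
z=s['position'][2]-23.3+16
P=plane(s,d,[g(424,260),g(750,260)],z); v=(P[0]-P[1]); print('foot yaw',np.degrees(np.arctan2(v[1],v[0])))
P=plane(s,d,[g(324,170),g(408,170)],30);v=P[0]-P[1]; print('fence thickness dir',np.degrees(np.arctan2(v[1],v[0])),P)
for a,b,zz in((g(424,265),g(437,500),z),(g(409,180),g(431,500),30)):
    P=plane(s,d,[a,b],zz);v=P[1]-P[0]; print('yaw',np.degrees(np.arctan2(v[1],v[0]))-90)
E
```

```text
10.3333 [ 553.53426813 -123.66263854   31.86622209] [-8.81163961  0.52107532  1.95288642] 0.0014295172759386278
[ 5.55991430e+02 -1.23334782e+02 -1.86778838e-01] -10.7016391280929 [[-0.4  0.2]
 [ 0.1  0.2]
 [ 0.2 -0.4]]
foot yaw -11.433296551115255
fence thickness dir -11.30627215730727 [[ 582.44960892 -190.87058278   30.        ]
 [ 569.57887031 -188.29729018   30.        ]]
yaw -11.326416682763082
yaw -10.771580898933578
```

View pics/c12w.png

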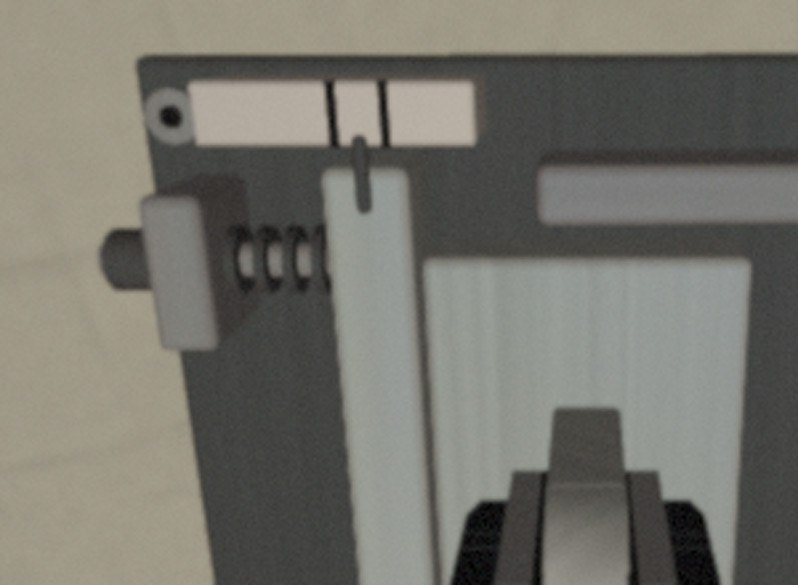

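View pics/c12s.png

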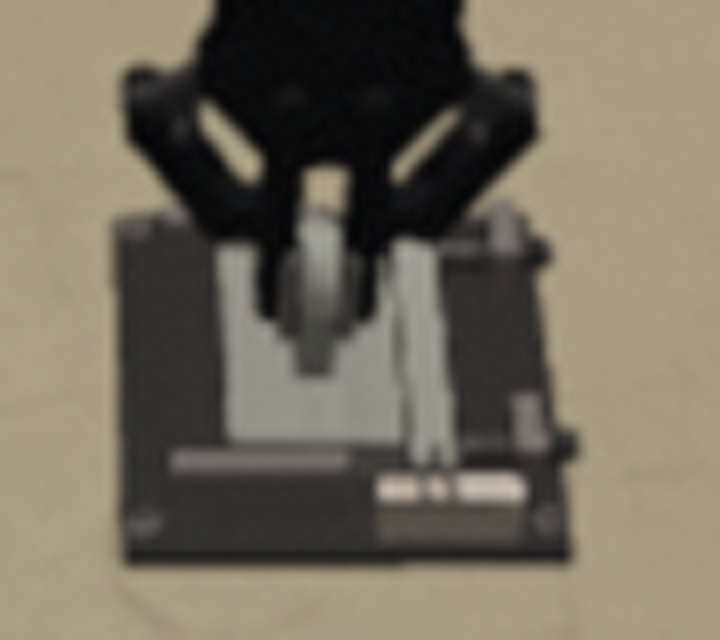

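```bash
python3 - <<'E'
from bench import arm
print(arm.job_done()); s=arm.read_state(); print(s['clock'],s['position'],s['contact_force'],s['gripper_width'])
E
```

```text
the job is handed in; nothing more can be done
None
the job is handed in; nothing more can be done
```

The rectangular foot is in the jig, pressed against the fence and still gripped, and I've handed the job in. No verdict came back.

I gripped it by the lug, lifted it, lowered it flat between the cheeks and pushed it back. I lifted slightly partway through the push, because friction on the base plate was holding the foot back.

My last checks, after holding still for about 1.3 s:

| Check | Result |
|---|---|
| Pointer | Midway between the marks, about 10 mm of travel |
| Push along the fence | About 8.7 N, including a little base-plate friction |
| Squareness | Foot about -11.4° in the world frame; jig and fence readings -10.7° to -11.3° |
| Centring between cheeks | About 1.5 mm off |
| Tool height | Gripper tip at 31.9 mm, about where it was when the foot touched the base plate |
| Tool tilt | About 0.014 rad |
| Grip opening | 11 mm |
| Arm | At rest |

- **Disagreement:** individual yaw readings of the jig and fence differed by about 1°, well inside the 0.1 rad limit. One rough by-eye fence reading earlier gave -12.4°.
- **Clearance:** I judged it from the views and dimensions only. The fingertips are about 2 mm above the fence top and, from the finger dimensions, about 8 mm in front of it; I have no direct contact reading for the jig.
- **Other objects:** the arm's path stayed away from the round foot and the other items. I did not re-measure their positions at the end.

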